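Fit a rivet setter into a sprung bayonet chuck and hold it home

TASK

Pull the rivet setter with the knurled collar out of its upright wooden holder and put its stem down into the bore of the grey bayonet chuck, leaving the thread spools where they stand. Turn the collar until the hidden keyways in its underside drop over the chuck's pins, then push it fully home against the ejector spring, so that the collar lies flat on the chuck's face. Finish while still gripping it and holding it home, so that the clamp screw could be tightened.

Things in the scene. Friction and masses are not known exactly. Their poses are not given: they have to be found in the camera images.
- setter: rivet setter, loose, 0.24 to 0.38 kg. Origin at the foot of the stem, z along the tool to the collar. Steel stem 16 mm in diameter, 75 mm long, with a 7 mm conical nose 8 mm wide at the foot; dark round knurled collar, 48 mm in diameter, from z = 75 to 125 mm; brass head, 24 mm in diameter, up to z = 137 mm. At first it stands in the holder, the collar on the rim, turned at any angle.
- setter_seat (a point): centre of the collar's flat underside, 75 mm above the foot of the stem; axes as setter. In this underside, hidden from outside, are three radial keyways, 8.6 mm wide and 11 mm deep, at +x and 120 degrees either side of it.
- setter_grip (a point): point on the setter's axis 108 mm above the foot of the stem, in the upper half of the collar: grip the collar round here from above, at any yaw; axes as setter
- holder_rim (a point): centre of the mouth of the fixed, upright wooden holder tube, 85 mm above the bench, z up; tube 34 mm outside, 23 mm inside diameter, foot 80 mm in diameter and 10 mm high. The stem stands in it with 3.5 mm of play all round.
- chuck: the fixed bayonet chuck, origin under its centre on the bench, z up: a grey block 64 x 64 x 95 mm with a vertical bore 19 mm in diameter (4 mm chamfer at the mouth), two bolted feet along its y, and a black clamp screw that stands 24 mm out of its -x side at 55 mm height (not to be handled)
- chuck_face (a point): centre of the chuck's face, 97 mm above the bench, z up: a flat steel ring, 60 mm outside, 30 mm inside diameter, on the block. On it stand three brass pins, 5 mm in diameter, 8 mm high, 18 mm from the axis, 120 degrees apart. The ring is bolted on at any angle, which no listed pose tells. Unaligned, the collar rests on the pins, 8 mm above the face.
- ejector (a joint): spring ejector (brass, hidden in the bore), m: 0 = free; the stem meets it when the collar is 5 mm above the face, 0.005 = collar on the face. It pushes up with 5.5 N at first and 10 N at the face, and lifts a setter that is let go. To get there, turn the collar at most 120 degrees either way (regrasping is possible); the keyways pass the pins with 5 degrees of play either side.
- spool_cream: spool of cream waxed thread, a bystander, standing upright, about 60 x 61 x 50 mm; origin at the centre of its underside; to be left where it is
- spool_rust: spool of rust-red waxed thread, a bystander, standing upright, about 57 x 54 x 55 mm; origin at the centre of its underside; to be left where it is
- spool_black: spool of black waxed thread, a bystander, standing upright, about 62 x 68 x 45 mm; origin at the centre of its underside; to be left where it is
Things that resemble listed ones, but are neither listed nor needed, are in the scene too. Of the things that look like the setter, the middle-sized one is meant.

How it is judged:
By the outcome, as a careful person would: the job done as asked, in the order asked, and still so for the second after the job is handed in, while the arm keeps its last pose, push and grip.
It also fails if it takes over 64 s, if anything falls off the work surface, if the arm or the gripper's body presses on something with over 40 N, if the wrist force passes 120 N, or if a joint passes its speed limit or range.

ROBOT

A 7-joint arm with a two-finger parallel gripper is mounted at the origin on a cart in front of the work surface, level with it; the furniture and walls round the work are solid. World frame = base frame: x ahead of the robot, y to its left, z up, the work surface at z = 0. Lengths are in m, angles in rad, forces in N, time in s.
With the tool pointing down it reaches from about 0.425 to 0.875 m from the base axis. Payload 4.7 kg.
Tool frame: the origin (TCP) lies midway between the tips of the shut fingers; the grasp point (between the pads) lies 19 mm behind it; z points along the fingers, y is the direction in which the jaws open and shut (so a half turn about z gives the same grasp; the last joint's range is limited). The gripper opens to 87 mm and grips with 3 to 60 N. Pads are 19 mm wide; open, the fingers measure 117 mm over their backs; the gripper's body (75 mm by 190 mm) begins 51 mm behind the grasp point.
Start: joints at [1.278, 0.321, -0.07, 1.45, 0.023, 1.371, -0.057], TCP at [0.196, -0.62, 0.223] pointing down, gripper open.
Joint ranges: [-2.86, 2.86], [-0.3, 2.09], [-1.38, 1.24], [0.06, 2.45], [-1.56, 4.7], [0.09, 2.05], [-2.69, 2.69]. Speed limits (rad/s): [2.57, 2.57, 3.14, 3.14, 3.14, 3.14, 3.14].

INTERFACE

Orientations are given as a rotation vector (axis times angle).
In Python, from bench import ctrl, optics gives the robot as it stands. The module is installed in compiled form; this text tells all that it offers.
- The arm moves only by the tool step_arm, never from a script. Its argument "deltas" is a list of rows, each a list of 7 numbers: the turn, a rotation vector about the tool's x, y, z in degrees, then the shift along the tool's x, y, z in mm, then the finger opening in mm, from 0 to 87. A call has exactly 8 rows; each row is the pose to reach, as a shift and turn from the pose commanded when the call began, along the tool's axes at that moment; what a row does not reach only later rows make up. A row lasts 1/8 s, in which the tool goes at most 62.5 mm and 10.7 degrees, less where a joint would pass 70% of its speed; a pose out of reach is approached as far as the arm can. A call with a gripper value outside its range is refused whole. The fingers move at their own pace and stop on an object; "newtons" is the grip in N (left out, the last holds). Time passes only in rows, so rows that repeat a pose let the fingers close, or fill a call up. It gives the time, the measured TCP pose, the force and the opening at its end, in the units of the state.
- ctrl.get_state(): the state, without advancing time (a new reading comes with each control period).
- optics.get_image(name): name is "side" or "top"; returns the picture (384x512x3 uint8, red, green, blue); there is no depth.
- optics.get_calibration(name): a dict with "K" (3x3 intrinsics, pixels), "R" (3x3) and "t" (3): a world point X has camera coordinates R X + t. Camera axes: x right, y down, z forward; pixel columns grow to the right and rows downward; lengths in m; the calibration is good to about 2 mm. A picture is of the moment at which its call begins. get_calibration takes no time and is no camera call.
- ctrl.close_job(): hands the job in, once; it reports no verdict.
The state is a dict: "time": time; "joint_positions": joint angles; "qd": joint speeds; "joint_torque": joint torques, N m; "position": TCP position; "tool_rot": TCP orientation; "ft_force": force on the tool from outside, world axes, zero at the start; "torque": the same for the moment, N m; "grip_width": opening from 0.0 (shut) to 1.0 (fully open).
Only numpy, scipy, OpenCV 4.12 (cv2) and the standard library are available. Lean on these libraries where they do the work, as an engineer would, in place of code of your own. Each camera call takes 0.05 s, during which the arm holds its last target.

## Working session

There is one attempt and no reset: what is moved stays moved. The work goes in short steps, Python scripts to look and compute and a tool call to move; the robot and the scene stay as the last step left them, time stands still between calls to the robot, and variables do not carry over. Pictures are saved under pics/ and viewed, and the job is handed in when it is done.

Besides the shell and the picture viewer there is one more tool, called after "Emit:" by a JSON object that holds its "fn" and its "kwargs", one argument or row to a line. step_arm: Moves the arm, as the interface text tells. Its arguments: {"type":"object","properties":{"deltas":{"type":"array"},"newtons":{"type":"number"}},"required":["deltas"]}

```bash
mkdir -p pics && python3 - <<'E'
from bench import ctrl, optics
import cv2, numpy as np, json
for n in ("side","top"):
    im=optics.get_image(n); cv2.imwrite(f"pics/{n}0.png",im[:,:,::-1])
    c=optics.get_calibration(n); print(n,{k:np.round(np.array(v),4).tolist() for k,v in c.items()})
s=ctrl.get_state(); print(s)
E
```

```text
side {'K': [[353.5012, 0.0, 257.3627], [0.0, 353.5012, 195.9193], [0.0, 0.0, 1.0]], 'R': [[0.9517, -0.3067, -0.0162], [-0.1358, -0.373, -0.9178], [0.2755, 0.8757, -0.3966]], 't': [-0.5495, 0.1926, 0.6718]}
top {'K': [[466.6231, 0.0, 256.8558], [0.0, 466.6231, 191.3458], [0.0, 0.0, 1.0]], 'R': [[-0.0113, -0.9994, 0.0312], [-0.9986, 0.0096, -0.0528], [0.0525, -0.0318, -0.9981]], 't': [0.052, 0.6002, 1.0464]}
{'time': 0.1, 'joint_positions': array([ 1.27809944,  0.32173278, -0.07008255,  1.45156411,  0.02259369,
        1.3707854 , -0.05689153]), 'qd': array([ 1.50103124e-04, -1.12498509e-05,  1.26078853e-03, -7.59722464e-04,
       -3.87073670e-04,  2.89960382e-04,  3.46257866e-05]), 'joint_torque': array([ 1.98481735e-04, -4.92572665e+01, -4.05599149e-01, -3.13396955e+01,
       -6.41958090e-02,  3.94604774e-02,  6.51775986e-05]), 'position': array([ 0.19610925, -0.6191904 ,  0.22157573]), 'tool_rot': array([-3.10304682e+00, -4.79824472e-01,  5.44270585e-04]), 'ft_force': array([ 0.91703757, -0.33636904,  0.09384068]), 'torque': array([0.00283942, 0.0254286 , 0.01140539]), 'grip_width': 0.9994177653280689}
```

View pics/side0.png

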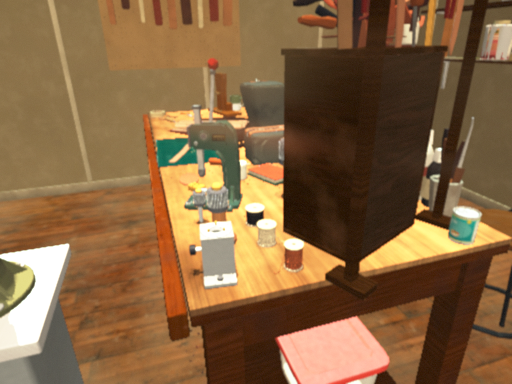

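View pics/top0.png

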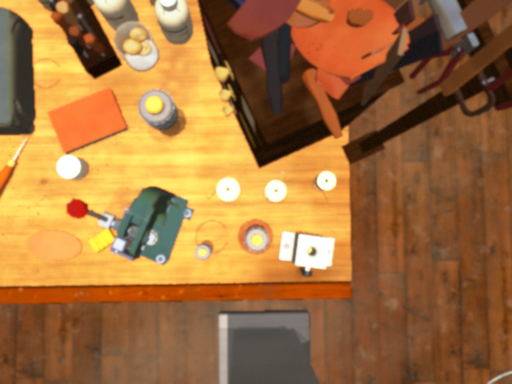

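```bash
cat > h.py <<'E'
import numpy as np, cv2
from bench import ctrl, optics
def cal(n):
    c=optics.get_calibration(n); return np.array(c["K"]),np.array(c["R"]),np.array(c["t"])
def ray(n,uv):
    K,R,t=cal(n); d=R.T@np.linalg.solve(K,[uv[0],uv[1],1]); return -R.T@t,d
def onz(n,uv,z):
    o,d=ray(n,uv); return o+d*(z-o[2])/d[2]
def proj(n,X):
    K,R,t=cal(n); p=K@(R@np.array(X)+t); return p[:2]/p[2]
def crop(src,dst,x0,y0,x1,y1,s):
    im=cv2.imread(src)[y0:y1,x0:x1]; cv2.imwrite(dst,cv2.resize(im,None,fx=s,fy=s,interpolation=cv2.INTER_CUBIC))
E
python3 - <<'E'
from h import *
crop("pics/top0.png","pics/top0c.png",180,160,350,285,4.5)
crop("pics/side0.png","pics/side0c.png",170,90,320,300,2.85)
crop("pics/top0.png","pics/top0d.png",110,70,210,150,5)
for n,uv,z in(("top",(257,237),.137),("top",(203,251),.1),("top",(158,105),.1),("top",(315,251),.097),("side",(216,228),.097)): print(uv,onz(n,uv,z))
E
```

```text
(257, 237) [0.50278266 0.05029285 0.137     ]
(203, 251) [0.47365594 0.16134188 0.1       ]
(158, 105) [0.77975666 0.25389762 0.1       ]
(315, 251) [ 0.47024936 -0.07204863  0.097     ]
(216, 228) [ 0.47118191 -0.06565127  0.097     ]
```

View pics/top0c.png

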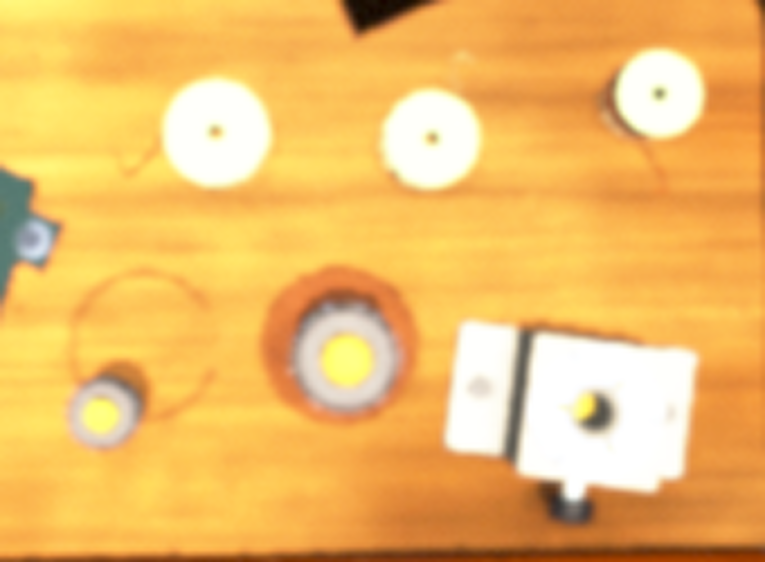

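View pics/side0c.png

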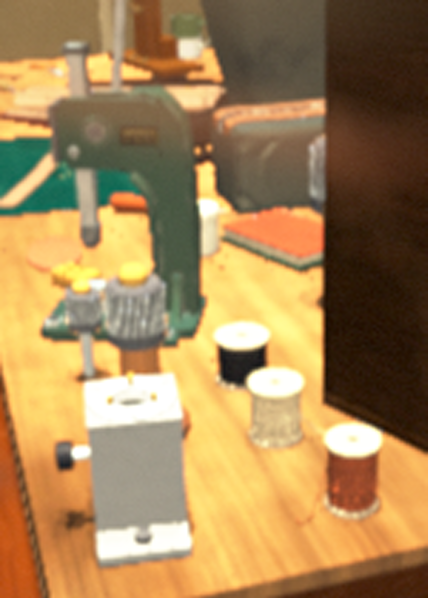

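View pics/top0d.png

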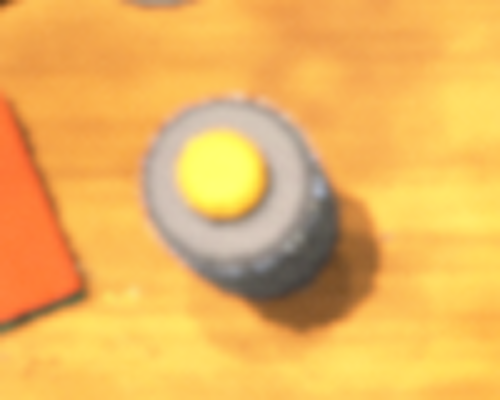

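```bash
python3 - <<'E'
from h import *
np.set_printoptions(precision=4,suppress=True)
for n in("side","top"): print(n,"cam",ray(n,(0,0))[0])
def tri(a,b):
    o1,d1=ray("top",a);o2,d2=ray("side",b);d1/=np.linalg.norm(d1);d2/=np.linalg.norm(d2)
    s=np.linalg.lstsq(np.c_[d1,-d2],o2-o1,rcond=None)[0];p,q=o1+s[0]*d1,o2+s[1]*d2
    return (p+q)/2,np.linalg.norm(p-q)
print("cab corner",tri((260,165),(285,48)),tri((260,165),(352,262)),tri((260,165),(285,228)))
print("foot",onz("side",(352,280),0), onz("top",(345,155),0))
print("bench corner",onz("top",(351,297),0))
im=cv2.imread("pics/top0.png");hsv=cv2.cvtColor(im,cv2.COLOR_BGR2HSV)
m=cv2.inRange(hsv,(22,120,150),(38,255,255))
# brass head
mm=np.zeros_like(m);mm[215:260,235:280]=m[215:260,235:280]
mo=cv2.moments(mm,True);uv=(mo['m10']/mo['m00'],mo['m01']/mo['m00']);print("head",uv,mo['m00'],onz("top",uv,.147))
# collar top: grey
g=cv2.inRange(hsv,(0,0,80),(179,60,215));gg=np.zeros_like(g);gg[215:260,235:280]=g[215:260,235:280]
gg|=mm
c=max(cv2.findContours(gg,0,2)[0],key=cv2.contourArea);print(cv2.minEnclosingCircle(c),cv2.fitEllipse(c)); (u,r)=cv2.minEnclosingCircle(c);print("collar",onz("top",u,.135),r)
f=cv2.inRange(hsv,(2,140,80),(14,255,240));ff=np.zeros_like(f);ff[205:265,225:285]=f[205:265,225:285];ff|=gg
c=max(cv2.findContours(ff,0,2)[0],key=cv2.contourArea);print("foot",cv2.fitEllipse(c),onz("top",cv2.fitEllipse(c)[0],.010))
# small and large
for x0,y0,x1,y1,z in((190,238,216,265,.1),(135,85,180,130,.15)):
    mm=np.zeros_like(m);mm[y0:y1,x0:x1]=m[y0:y1,x0:x1];mo=cv2.moments(mm,True);print(mo['m00'],mo['m10']/max(1,mo['m00']),mo['m01']/max(1,mo['m00']))
# chuck
w=cv2.inRange(hsv,(0,0,225),(179,45,255));ww=np.zeros_like(w);ww[225:275,275:340]=w[225:275,275:340]
c=cv2.resize(im[225:280,275:342],None,fx=11,fy=10,interpolation=cv2.INTER_NEAREST)
cv2.imwrite("pics/chuck_t.png",cv2.convertScaleAbs(cv2.pow(c/255.,4)*255))
s=cv2.imread("pics/side0.png")[215:290,185:245]
cv2.imwrite("pics/chuck_s.png",cv2.resize(s,None,fx=8,fy=8,interpolation=cv2.INTER_CUBIC))
E
```

```text
side cam [ 0.364  -0.685   0.4343]
top cam [0.545  0.0794 1.0745]
cab corner (array([0.6362, 0.0458, 0.4219]), np.float64(0.042498325018256435)) (array([ 0.7405, -0.0068, -0.0792]), np.float64(0.15994418020679374)) (array([0.6619, 0.0375, 0.0093]), np.float64(0.0007412015062717251))
foot [ 0.7133 -0.1907  0.    ] [ 0.6844 -0.1613  0.    ]
bench corner [ 0.3567 -0.1681  0.    ]
head (253.9132075471698, 227.86415094339623) 265.0 [0.5214 0.0565 0.147 ]
((255.84616088867188, 238.6923065185547), 11.739375114440918) ((256.1809387207031, 238.6363983154297), (21.470985412597656, 22.923479080200195), 165.56170654296875)
collar [0.4993 0.0526 0.135 ] 11.739375114440918
foot ((255.61903381347656, 236.07240295410156), (30.3398494720459, 31.91489028930664), 5.219808578491211) [0.4992 0.0495 0.01  ]
141.0 196.5886524822695 248.59574468085106
219.0 153.12328767123287 104.42009132420091
```

View pics/chuck_t.png

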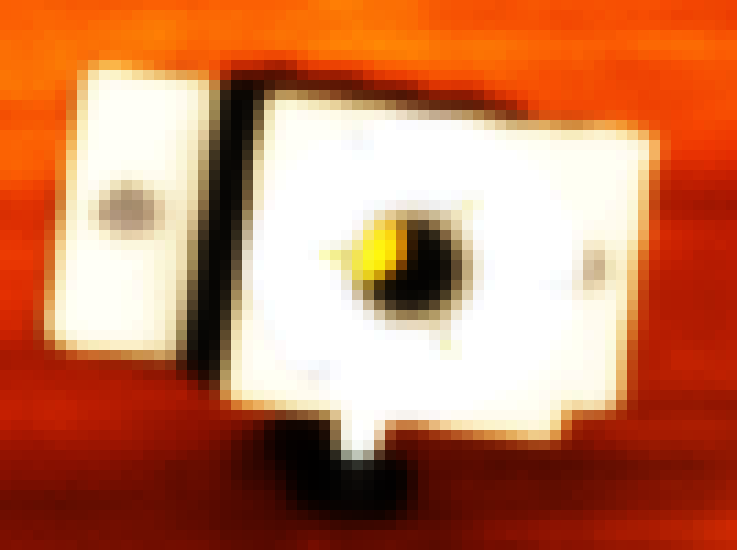

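View pics/chuck_s.png

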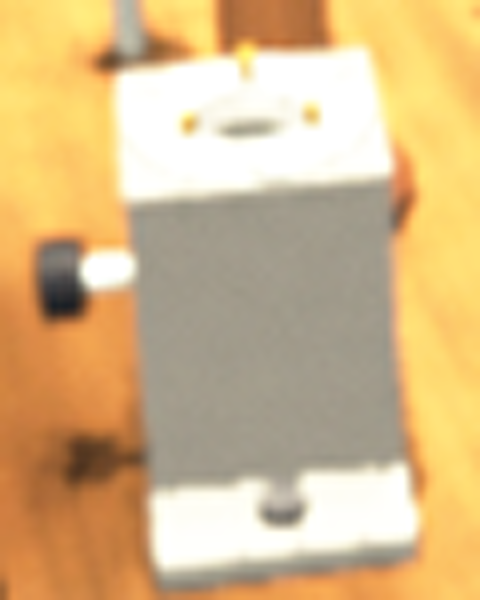

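```bash
cat >> h.py <<'E'
from scipy.spatial.transform import Rotation as Ro
def tri(a,b):
    o1,d1=ray("top",a);o2,d2=ray("side",b);d1=d1/np.linalg.norm(d1);d2=d2/np.linalg.norm(d2)
    s=np.linalg.lstsq(np.c_[d1,-d2],o2-o1,rcond=None)[0];p,q=o1+s[0]*d1,o2+s[1]*d2
    return (p+q)/2,np.linalg.norm(p-q)
def yaw(st=None):
    st=st or ctrl.get_state(); return np.degrees(np.arctan2(*Ro.from_rotvec(st["tool_rot"]).as_matrix()[[1,0],0]))
def delta(xyz,yawdeg):
    st=ctrl.get_state(); R=Ro.from_rotvec(st["tool_rot"])
    y=np.radians(yawdeg); T=np.array([[np.cos(y),np.sin(y),0],[np.sin(y),-np.cos(y),0],[0,0,-1.]])
    rv=(R.inv()*Ro.from_matrix(T)).as_rotvec(degrees=True)
    sh=R.inv().apply(np.array(xyz)-st["position"])*1000
    print("turn",np.round(rv,2),"shift",np.round(sh,1))
E
python3 - <<'E'
from h import *
np.set_printoptions(precision=4,suppress=True)
im=cv2.imread("pics/top0.png");hsv=cv2.cvtColor(im,cv2.COLOR_BGR2HSV)
sub=im[228:252,245:269].astype(int)
m=((sub[:,:,0]<130)&(sub[:,:,1]>170)).astype(np.uint8)
n,l,st,ce=cv2.connectedComponentsWithStats(m);i=[k for k in range(1,n) if l[12,12]==k];print(st,ce)
for k in i: u=ce[k]+[245,228];print("head",u,st[k],onz("top",u,.147))
p=[(305.5,250.5),(317.7,246.2),(315.6,259.5)];P=np.array([onz("top",np.array(a),.105) for a in p]);print(P,P.mean(0),np.linalg.norm(P-P.mean(0),axis=1))
q=[(215.6,222.2),(208.7,230.4),(224,229.1)];Q=np.array([onz("side",a,.104) for a in q]);print(Q,Q.mean(0),np.linalg.norm(Q-Q.mean(0),axis=1))
for A in(P,Q): print(np.degrees(np.arctan2(*(A-A.mean(0))[:,[1,0]].T)))
print("bore",onz("top",(312.4,251.4),.095))
print("yaw",yaw());delta((.45,-.33,.24),50);delta((.50,.051,.24),90)
E
```

```text
[[  0   0  24  24 503]
 [  7   7  10  10  69]
 [  0  23   1   1   1]
 [ 22  22   2   2   3]] [[11.4692 11.4016]
 [11.4058 11.5652]
 [ 0.     23.    ]
 [22.6667 22.6667]]
[[ 0.4722 -0.051   0.105 ]
 [ 0.4807 -0.0766  0.105 ]
 [ 0.4533 -0.0717  0.105 ]] [ 0.4687 -0.0665  0.105 ] [0.0158 0.0157 0.0163]
[[ 0.4732 -0.0541  0.104 ]
 [ 0.4536 -0.0833  0.104 ]
 [ 0.4827 -0.0881  0.104 ]] [ 0.4699 -0.0752  0.104 ] [0.0213 0.0181 0.0183]
[  77.4426  -40.2934 -161.0955]
[  80.993  -153.436   -45.1113]
bore [ 0.4693 -0.0669  0.095 ]
yaw 17.580076121613644
turn [ -0.1   -0.02 -32.42] shift [ 329.4 -199.   -18.1]
turn [ -0.09  -0.06 -72.42] shift [ 492.1 -547.1  -17.5]
```

Emit:
{"fn": "step_arm", "kwargs": {
  "deltas": [
    [0, 0, -4, 41, -25, -2, 87],
    [0, 0, -8, 82, -50, -4, 87],
    [0, 0, -12, 123, -75, -6, 87],
    [0, 0, -16, 165, -100, -9, 87],
    [0, 0, -20, 206, -125, -11, 87],
    [0, 0, -24, 247, -150, -13, 87],
    [0, 0, -28, 288, -175, -16, 87],
    [0, 0, -32, 329, -199, -18, 87]
  ],
  "newtons": 30
}}

```text
time: 1.1
position: [0.4505, -0.3292, 0.2404]
tool_rot: [-2.851, -1.32, 0.001]
ft_force: [0.9, -0.1, -0.3]
grip_width: 0.997
```

```bash
python3 - <<'E'
from h import *
s=ctrl.get_state();print(s["position"],yaw(s),s["joint_positions"].round(2),s["ft_force"]);delta((.4985,.051,.22),90)
E
```

```text
[ 0.45046806 -0.32921513  0.24037871] 49.70623902453019 [ 0.92  0.14 -0.37  1.65  0.05  1.37 -0.16] [ 0.85226944 -0.06215583 -0.3091807 ]
turn [-2.000e-02  1.000e-02 -4.029e+01] shift [ 321.1 -209.2   20.3]
```

Emit:
{"fn": "step_arm", "kwargs": {
  "deltas": [
    [0, 0, -5, 40, -26, 0, 87],
    [0, 0, -10, 80, -52, 0, 87],
    [0, 0, -15, 120, -78, 0, 87],
    [0, 0, -20, 161, -105, 5, 87],
    [0, 0, -25, 201, -131, 5, 87],
    [0, 0, -30, 241, -157, 10, 87],
    [0, 0, -35, 281, -183, 15, 87],
    [0, 0, -40, 321, -209, 20, 87]
  ]
}}

```text
time: 2.1
position: [0.4986, 0.0507, 0.2202]
tool_rot: [2.227, 2.216, -0.001]
ft_force: [1.1, 0.6, 0.2]
grip_width: 0.999
```

```bash
python3 - <<'E'
from h import *
s=ctrl.get_state();print(s["position"],yaw(s),s["joint_positions"].round(2),s["ft_force"]);delta((.4985,.051,.098),90)
for n in("top","side"): cv2.imwrite(f"pics/{n}1.png",optics.get_image(n)[:,:,::-1])
crop("pics/top1.png","pics/top1c.png",180,160,350,285,4)
crop("pics/side1.png","pics/side1c.png",150,90,330,300,2.8)
E
```

```text
[0.49861907 0.05065791 0.22019593] 89.72433176032638 [ 0.57  0.04 -0.74  1.79  0.03  1.32 -0.18] [1.1064654  0.57551585 0.18328664]
turn [-0.    0.03 -0.28] shift [ 4.000e-01 -1.000e-01  1.222e+02]
```

View pics/side1c.png

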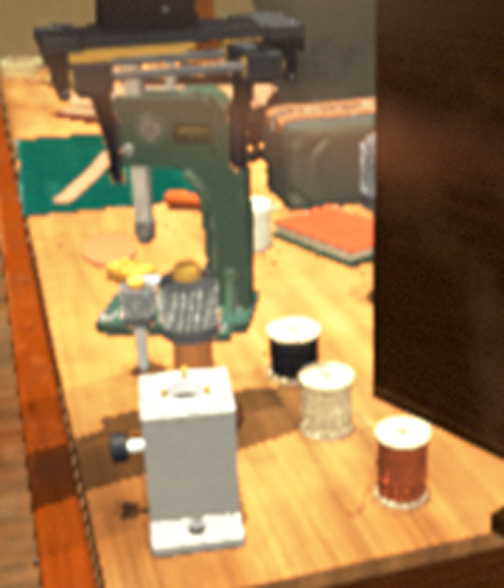

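View pics/top1c.png

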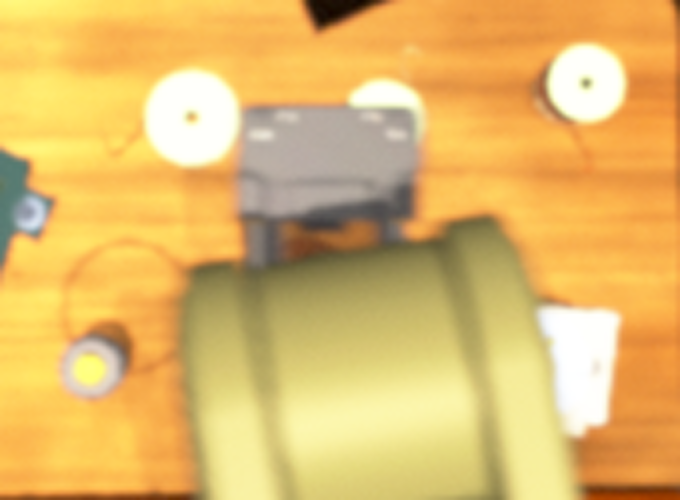

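```bash
python3 - <<'E'
from h import *
im=cv2.imread("pics/side1.png")[175:225,195:240];cv2.imwrite("pics/s1z.png",cv2.resize(im,None,fx=12,fy=12,interpolation=cv2.INTER_CUBIC))
for z in(.085,.11,.135,.147): 
  for x in (.4745,.4985,.5225): print(z,x,(proj("side",(x,.051,z))-[195,175])*12)
E
```

```text
0.085 0.4745 [148.66631408 413.14729973]
0.085 0.4985 [271.64771023 394.97739962]
0.085 0.5225 [392.66171268 377.09817231]
0.11 0.4745 [139.13191836 294.01166951]
0.11 0.4985 [263.69642463 276.59174727]
0.11 0.5225 [386.244018   259.45388344]
0.135 0.4745 [129.35925981 171.89886139]
0.135 0.4985 [255.54807972 155.27210463]
0.135 0.5225 [379.66857499 138.91787226]
0.147 0.4745 [124.58111444 112.19425324]
0.147 0.4985 [251.56471477  95.96430442]
0.147 0.5225 [376.45461217  80.00195466]
```

View pics/s1z.png

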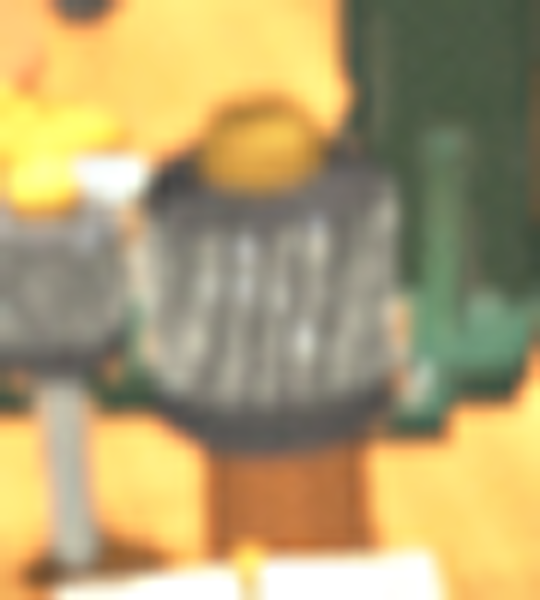

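Emit:
{"fn": "step_arm", "kwargs": {
  "deltas": [
    [0, 0, 0, 0, -0.5, 30, 87],
    [0, 0, 0, 0, -1, 60, 87],
    [0, 0, 0, 0, -1, 90, 87],
    [0, 0, 0, 0, -1, 110, 87],
    [0, 0, 0, 0, -1, 121, 87],
    [0, 0, 0, 0, -1, 121, 87],
    [0, 0, 0, 0, -1, 121, 40],
    [0, 0, 0, 0, -1, 121, 40]
  ],
  "newtons": 30
}}

```text
time: 3.2
position: [0.4985, 0.0493, 0.1004]
tool_rot: [2.229, 2.212, 0.001]
ft_force: [0.1, 1.1, -0.3]
grip_width: 0.856
```

Emit:
{"fn": "step_arm", "kwargs": {
  "deltas": [
    [0, 0, 0, 0, 0, 0, 40],
    [0, 0, 0, 0, 0, 0, 40],
    [0, 0, 0, 0, 0, 0, 40],
    [0, 0, 0, 0, 0, 0, 40],
    [0, 0, 0, 0, 0, 0, 40],
    [0, 0, 0, 0, 0, 0, 40],
    [0, 0, 0, 0, 0, 0, 40],
    [0, 0, 0, 0, 0, 0, 40]
  ]
}}

```text
time: 4.2
position: [0.498, 0.0493, 0.0997]
tool_rot: [2.229, 2.213, 0.0]
ft_force: [0.6, -0.1, 2.3]
grip_width: 0.544
```

Emit:
{"fn": "step_arm", "kwargs": {
  "deltas": [
    [0, 0, 0, 0, 0, -5, 40],
    [0, 0, 0, 0, 0, -20, 40],
    [0, 0, 0, 0, 0, -40, 40],
    [0, 0, 0, 0, 0, -60, 40],
    [0, 0, 0, 0, 0, -80, 40],
    [0, 0, 0, 0, 0, -100, 40],
    [0, 0, 0, 0, 0, -125, 40],
    [0, 0, 0, 0, 0, -130, 40]
  ],
  "newtons": 40
}}

```text
time: 5.2
position: [0.4986, 0.0496, 0.2315]
tool_rot: [2.228, 2.212, 0.003]
ft_force: [0.4, 0.7, -3.3]
grip_width: 0.541
```

```bash
python3 - <<'E'
from h import *
s=ctrl.get_state();print(s["position"],yaw(s),s["joint_positions"].round(2),s["ft_force"],s["grip_width"]);delta((.4695,-.068,.23),90)
for n in("top","side"): cv2.imwrite(f"pics/{n}2.png",optics.get_image(n)[:,:,::-1])
crop("pics/side2.png","pics/side2c.png",150,90,330,300,2.8)
E
```

```text
[0.49864734 0.04963639 0.2315257 ] 89.58971915121039 [ 0.58  0.03 -0.74  1.78  0.02  1.34 -0.17] [ 0.44204767  0.72780158 -3.30600805] 0.540934703211154
turn [ 0.18  0.02 -0.41] shift [-117.8  -28.3    1.5]
```

View pics/side2c.png

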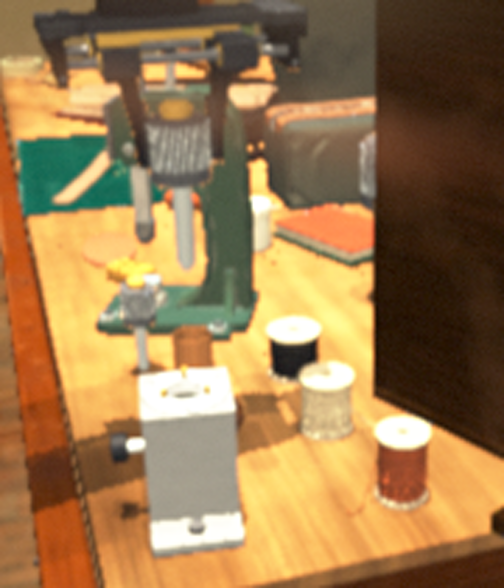

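Emit:
{"fn": "step_arm", "kwargs": {
  "deltas": [
    [0, 0, 0, -15, -4, 0, 40],
    [0, 0, 0, -35, -8, 0, 40],
    [0, 0, 0, -55, -13, 0, 40],
    [0, 0, 0, -75, -18, 0, 40],
    [0, 0, 0, -95, -23, 1, 40],
    [0, 0, 0, -110, -26, 1, 40],
    [0, 0, 0, -118, -28, 1, 40],
    [0, 0, 0, -118, -28, 1, 40]
  ]
}}

```text
time: 6.3
position: [0.4688, -0.0686, 0.2283]
tool_rot: [-2.23, -2.212, 0.0]
ft_force: [0.7, 0.2, -3.3]
grip_width: 0.54
```

```bash
python3 - <<'E'
from h import *
s=ctrl.get_state();print(s["position"],yaw(s),s["joint_positions"].round(2),s["ft_force"],s["grip_width"])
for n in("top","side"): cv2.imwrite(f"pics/{n}3.png",optics.get_image(n)[:,:,::-1])
crop("pics/side3.png","pics/side3c.png",170,110,270,290,3.3)
crop("pics/top3.png","pics/top3c.png",200,160,350,285,4)
p=s["position"]
for h in(-.089,-.082,-.014,.036): print(h,proj("side",p+[0,0,h]),(proj("side",p+[0,0,h])-[170,110])*3.3)
E
```

```text
[ 0.46884062 -0.06863587  0.22829841] 89.5407285611664 [ 0.72 -0.04 -0.6   1.84 -0.02  1.33  0.11] [ 0.73219532  0.24295203 -3.27308135] 0.5395238766566761
-0.089 [213.76179286 209.65782925] [144.41391645 328.87083653]
-0.082 [213.52590682 206.38747383] [143.63549251 318.07866363]
-0.014 [211.13050356 173.17728497] [135.73066176 208.4850404 ]
0.036 [209.23956102 146.96100644] [129.49055137 121.97132125]
```

View pics/side3c.png

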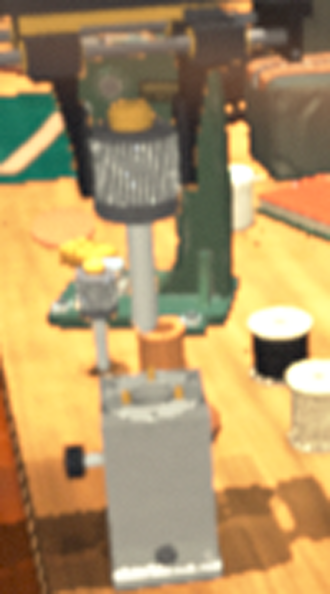

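View pics/top3c.png

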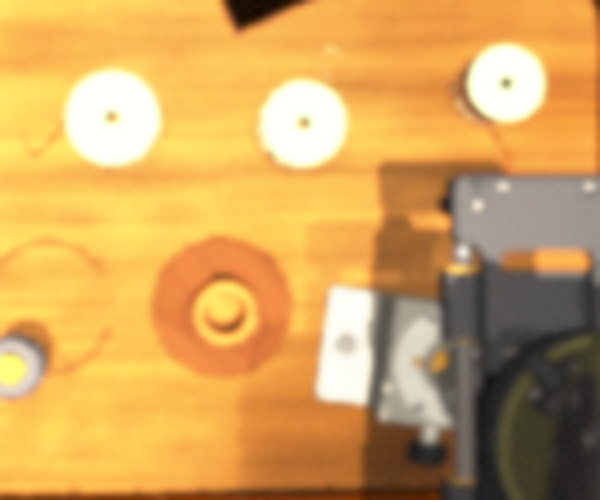

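```bash
python3 - <<'E'
from h import *
im=cv2.imread("pics/side3.png")[195:245,195:240];cv2.imwrite("pics/s3z.png",cv2.resize(im,None,fx=12,fy=12,interpolation=cv2.INTER_CUBIC))
f=lambda X:(proj("side",X)-[195,195]+.5)*12
c=np.array([.4695,-.068])
print("bore c .097",f([*c,.097]))
for a in(78,198,318):
  r=np.radians(a);print(a,f([c[0]+.018*np.cos(r),c[1]+.018*np.sin(r),.105]))
E
```

```text
bore c .097 [250.91091985 410.0438892 ]
78 [248.58267142 317.38237358]
198 [151.18786583 399.22666352]
318 [343.35845937 387.16992348]
```

View pics/s3z.png

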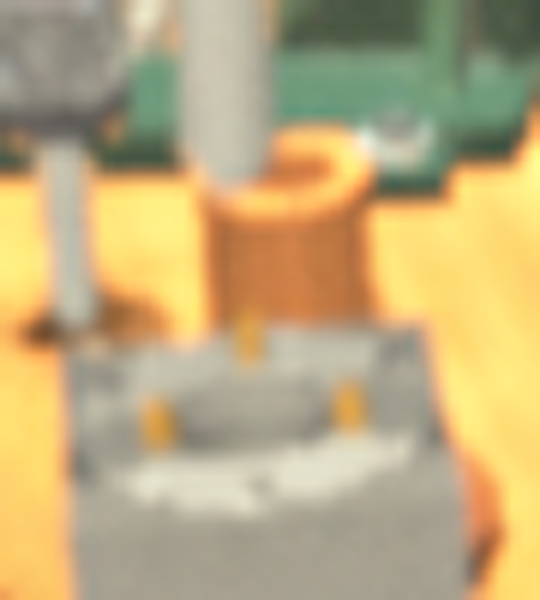

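Emit:
{"fn": "step_arm", "kwargs": {
  "deltas": [
    [0, 0, 0, 0.5, 1.2, 5, 40],
    [0, 0, 0, 0.5, 1.2, 20, 40],
    [0, 0, 0, 0.5, 1.2, 35, 40],
    [0, 0, 0, 0.5, 1.2, 50, 40],
    [0, 0, 0, 0.5, 1.2, 65, 40],
    [0, 0, 0, 0.5, 1.2, 80, 40],
    [0, 0, 0, 0.5, 1.2, 95, 40],
    [0, 0, 0, 0.5, 1.2, 103, 40]
  ]
}}

```text
time: 7.4
position: [0.4697, -0.068, 0.1243]
tool_rot: [-2.229, -2.212, 0.001]
ft_force: [-0.0, 0.3, -2.7]
grip_width: 0.539
```

```bash
python3 - <<'E'
from h import *
s=ctrl.get_state();print(s["position"],yaw(s),s["joint_positions"].round(2),s["ft_force"],s["torque"],s["grip_width"])
for n in("side",): cv2.imwrite(f"pics/{n}4.png",optics.get_image(n)[:,:,::-1])
crop("pics/side4.png","pics/side4c.png",180,160,260,250,6.5)
E
```

```text
[ 0.46966999 -0.06795203  0.12431084] 89.58108082359954 [ 0.7   0.06 -0.62  1.98  0.04  1.12  0.05] [-4.07797528e-05  2.85809087e-01 -2.65879166e+00] [ 0.00933951 -0.11234864  0.01504768] 0.5392336049241179
```

View pics/side4c.png

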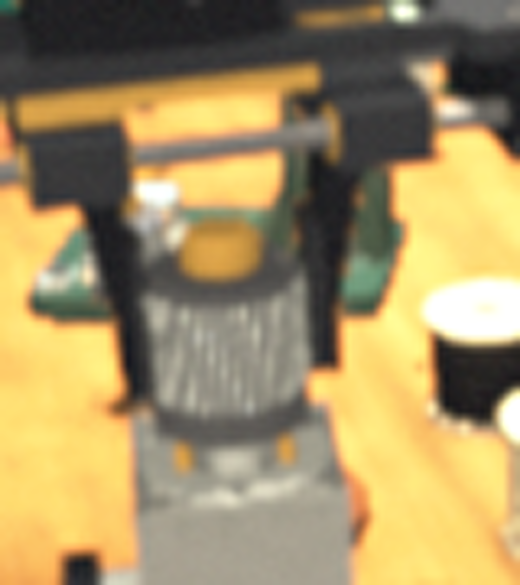

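Emit:
{"fn": "step_arm", "kwargs": {
  "deltas": [
    [0, 0, 0, 0, 0, 1, 40],
    [0, 0, 0, 0, 0, 2, 40],
    [0, 0, 0, 0, 0, 3, 40],
    [0, 0, 0, 0, 0, 4, 40],
    [0, 0, 0, 0, 0, 5, 40],
    [0, 0, 0, 0, 0, 5.5, 40],
    [0, 0, 0, 0, 0, 5.5, 40],
    [0, 0, 0, 0, 0, 5.5, 40]
  ]
}}

```text
time: 8.45
position: [0.4702, -0.068, 0.1201]
tool_rot: [2.23, 2.213, -0.0]
ft_force: [0.5, 0.1, -4.1]
grip_width: 0.542
```

Emit:
{"fn": "step_arm", "kwargs": {
  "deltas": [
    [0, 0, 0, 0, 0, 0.5, 40],
    [0, 0, 0, 0, 0, 1, 40],
    [0, 0, 0, 0, 0, 1.5, 40],
    [0, 0, 0, 0, 0, 2, 40],
    [0, 0, 0, 0, 0, 2, 40],
    [0, 0, 0, 0, 0, 2, 40],
    [0, 0, 0, 0, 0, 2, 40],
    [0, 0, 0, 0, 0, 2, 40]
  ]
}}

```text
time: 9.45
position: [0.4704, -0.068, 0.1194]
tool_rot: [2.229, 2.213, -0.001]
ft_force: [-5.0, 1.3, 8.9]
grip_width: 0.543
```

Emit:
{"fn": "step_arm", "kwargs": {
  "deltas": [
    [0, 0, 3, 0, 0, 0.5, 40],
    [0, 0, 6, 0, 0, 1, 40],
    [0, 0, 9, 0, 0, 1, 40],
    [0, 0, 12, 0, 0, 1, 40],
    [0, 0, 15, 0, 0, 1, 40],
    [0, 0, 18, 0, 0, 1, 40],
    [0, 0, 21, 0, 0, 1, 40],
    [0, 0, 24, 0, 0, 1, 40]
  ],
  "newtons": 50
}}

```text
time: 10.45
position: [0.4708, -0.0677, 0.1193]
tool_rot: [2.641, 1.699, 0.0]
ft_force: [-5.8, 1.6, 14.3]
grip_width: 0.539
```

```bash
cat > st.py <<'E'
from h import *
s=ctrl.get_state();print(s["time"],s["position"].round(4),"yaw",yaw(s).round(2),s["joint_positions"].round(3),s["ft_force"].round(1),s["torque"].round(2),s["grip_width"])
E
python3 st.py
```

```text
10.45 [ 0.4708 -0.0677  0.1193] yaw 65.52 [ 0.68   0.061 -0.606  1.981  0.04   1.109 -0.37 ] [-5.8  1.6 14.3] [0.42 1.49 0.22] 0.5387473580715987
```

Emit:
{"fn": "step_arm", "kwargs": {
  "deltas": [
    [0, 0, 3, 0, 0, 0, 40],
    [0, 0, 6, 0, 0, 0, 40],
    [0, 0, 9, 0, 0, 0, 40],
    [0, 0, 12, 0, 0, 0, 40],
    [0, 0, 15, 0, 0, 0, 40],
    [0, 0, 18, 0, 0, 0, 40],
    [0, 0, 21, 0, 0, 0, 40],
    [0, 0, 24, 0, 0, 0, 40]
  ]
}}

```text
time: 11.45
position: [0.4704, -0.0671, 0.1193]
tool_rot: [-2.937, -1.114, 0.0]
ft_force: [-6.6, 3.1, 14.9]
grip_width: 0.54
```

```bash
python3 st.py
```

```text
11.45 [ 0.4704 -0.0671  0.1193] yaw 41.54 [ 0.665  0.06  -0.591  1.982  0.037  1.11  -0.788] [-6.6  3.1 14.9] [0.69 1.65 0.25] 0.539738734841067
```

Emit:
{"fn": "step_arm", "kwargs": {
  "deltas": [
    [0, 0, 3, 0, 0, 0, 40],
    [0, 0, 6, 0, 0, 0, 40],
    [0, 0, 9, 0, 0, 0, 40],
    [0, 0, 12, 0, 0, 0, 40],
    [0, 0, 15, 0, 0, 0, 40],
    [0, 0, 18, 0, 0, 0, 40],
    [0, 0, 21, 0, 0, 0, 40],
    [0, 0, 24, 0, 0, 0, 40]
  ]
}}

```text
time: 12.45
position: [0.4704, -0.0667, 0.1192]
tool_rot: [-3.104, -0.479, 0.0]
ft_force: [-6.3, 3.3, 15.5]
grip_width: 0.543
```

```bash
python3 st.py
```

```text
12.45 [ 0.4704 -0.0667  0.1192] yaw 17.56 [ 0.65   0.059 -0.576  1.983  0.035  1.11  -1.206] [-6.3  3.3 15.5] [0.84 1.64 0.17] 0.5428527209192847
```

Emit:
{"fn": "step_arm", "kwargs": {
  "deltas": [
    [0, 0, 3, 0, 0, 0, 40],
    [0, 0, 6, 0, 0, 0, 40],
    [0, 0, 9, 0, 0, 0, 40],
    [0, 0, 12, 0, 0, 0, 40],
    [0, 0, 15, 0, 0, 0, 40],
    [0, 0, 18, 0, 0, 0, 40],
    [0, 0, 21, 0, 0, 0, 40],
    [0, 0, 24, 0, 0, 0, 40]
  ]
}}

```text
time: 13.45
position: [0.4685, -0.0669, 0.1166]
tool_rot: [-3.136, 0.177, 0.006]
ft_force: [-4.8, 3.9, 2.5]
grip_width: 0.543
```

```bash
python3 st.py
```

```text
13.45 [ 0.4685 -0.0669  0.1166] yaw -6.45 [ 0.635  0.06  -0.561  1.987  0.035  1.108 -1.623] [-4.8  3.9  2.5] [0.71 1.14 0.32] 0.5431573145099765
```

Emit:
{"fn": "step_arm", "kwargs": {
  "deltas": [
    [0, 0, 0, 0, 0, 1, 40],
    [0, 0, 0, 0, 0, 2, 40],
    [0, 0, 0, 0, 0, 3, 40],
    [0, 0, 0, 0, 0, 4, 40],
    [0, 0, 0, 0, 0, 5, 40],
    [0, 0, 0, 0, 0, 6, 40],
    [0, 0, 0, 0, 0, 6, 40],
    [0, 0, 0, 0, 0, 6, 40]
  ],
  "newtons": 60
}}

```text
time: 14.45
position: [0.4686, -0.0667, 0.1123]
tool_rot: [-3.137, 0.173, 0.007]
ft_force: [-9.1, 3.4, 14.7]
grip_width: 0.538
```

```bash
python3 st.py
```

```text
14.45 [ 0.4686 -0.0667  0.1123] yaw -6.3 [ 0.634  0.065 -0.562  1.991  0.039  1.099 -1.625] [-9.1  3.4 14.7] [0.74 2.24 0.41] 0.5382343862238996
```

Emit:
{"fn": "step_arm", "kwargs": {
  "deltas": [
    [0, 0, 0, -0.5, 0, 0.5, 40],
    [0, 0, 0, -1, -0.5, 1, 40],
    [0, 0, 0, -1.5, -0.5, 1.5, 40],
    [0, 0, 0, -1.5, -0.5, 2, 40],
    [0, 0, 0, -1.5, -0.5, 3, 40],
    [0, 0, 0, -1.5, -0.5, 3, 40],
    [0, 0, 0, -1.5, -0.5, 3, 40],
    [0, 0, 0, -1.5, -0.5, 3, 40]
  ]
}}

```text
time: 15.45
position: [0.4685, -0.0666, 0.1115]
tool_rot: [3.135, -0.173, -0.002]
ft_force: [-12.9, 3.5, 25.4]
grip_width: 0.541
```

```bash
python3 st.py; python3 - <<'E'
from h import *
cv2.imwrite("pics/side5.png",optics.get_image("side")[:,:,::-1])
crop("pics/side5.png","pics/side5c.png",180,170,260,250,7)
E
```

```text
15.45 [ 0.4685 -0.0666  0.1115] yaw -6.32 [ 0.633  0.064 -0.562  1.995  0.04   1.095 -1.627] [-12.9   3.5  25.4] [0.64 2.81 0.38] 0.5413585149152969
```

View pics/side5c.png

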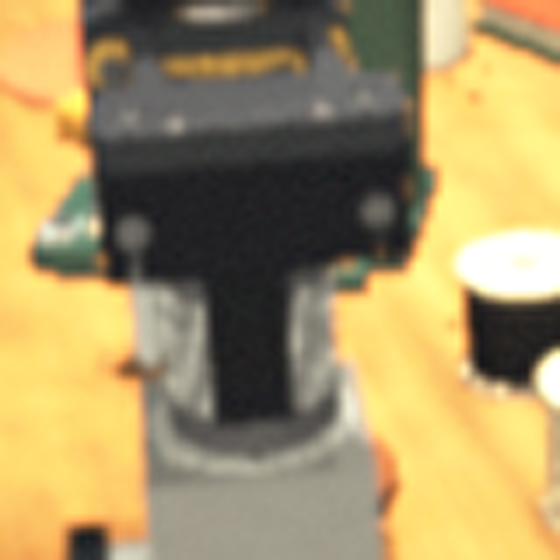

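Emit:
{"fn": "step_arm", "kwargs": {
  "deltas": [
    [0, 0, 0, -0.5, 0, 0.5, 40],
    [0, 0, 0, -1, 0, 1, 40],
    [0, 0, 0, -1.5, 0, 1.5, 40],
    [0, 0, 0, -2, 0, 1.5, 40],
    [0, 0, 0, -2, 0, 1.5, 40],
    [0, 0, 0, -2, 0, 1.5, 40],
    [0, 0, 0, -2, 0, 1.5, 40],
    [0, 0, 0, -2, 0, 1.5, 40]
  ]
}}

```text
time: 16.5
position: [0.4685, -0.0666, 0.1115]
tool_rot: [3.135, -0.173, 0.004]
ft_force: [-11.3, 3.1, 30.1]
grip_width: 0.533
```

```bash
python3 st.py
```

```text
16.5 [ 0.4685 -0.0666  0.1115] yaw -6.32 [ 0.634  0.06  -0.562  1.998  0.038  1.09  -1.626] [-11.3   3.1  30.1] [0.69 2.52 0.36] 0.5329734971367228
```

```bash
python3 - <<'E'
from h import *
a=cv2.imread("pics/top0.png")
b=optics.get_image("top")[:,:,::-1];cv2.imwrite("pics/top6.png",b)
cv2.imwrite("pics/side6.png",optics.get_image("side")[:,:,::-1])
d=cv2.absdiff(a,b).max(2)
for n,(x0,y0,x1,y1) in dict(black=(212,172,243,206),cream=(260,175,292,206),rust=(312,167,340,196)).items(): print(n,d[y0:y1,x0:x1].mean(),(d[y0:y1,x0:x1]>60).mean())
crop("pics/side6.png","pics/side6c.png",195,205,245,250,12)
crop("pics/top6.png","pics/top6c.png",180,150,350,290,4)
t=np.linspace(0,2*np.pi,361)
for z in(.097,.099,.101):
    P=np.array([proj("side",(.4685+.024*np.cos(k),-.0666+.024*np.sin(k),z)) for k in t]);i=P[:,1].argmax();print(z,(P[i]-[195,205]+.5)*12)
P=np.array([proj("side",(.4695+.03*np.cos(k),-.068+.03*np.sin(k),.097)) for k in t]);i=P[:,1].argmax();print("ring",(P[i]-[195,205]+.5)*12)
E
python3 st.py
```

```text
black 2.0512333965844403 0.0
cream 2.2983870967741935 0.0
rust 2.2376847290640396 0.0
0.097 [223.81153505 359.03176792]
0.099 [220.39618189 348.1393741 ]
0.101 [219.57210533 337.22165365]
ring [226.66780212 380.82671766]
16.6 [ 0.4685 -0.0666  0.1115] yaw -6.32 [ 0.634  0.06  -0.562  1.998  0.038  1.09  -1.626] [-10.6   2.8  29.7] [0.66 2.53 0.36] 0.5398684260619709
```

View pics/side6c.png

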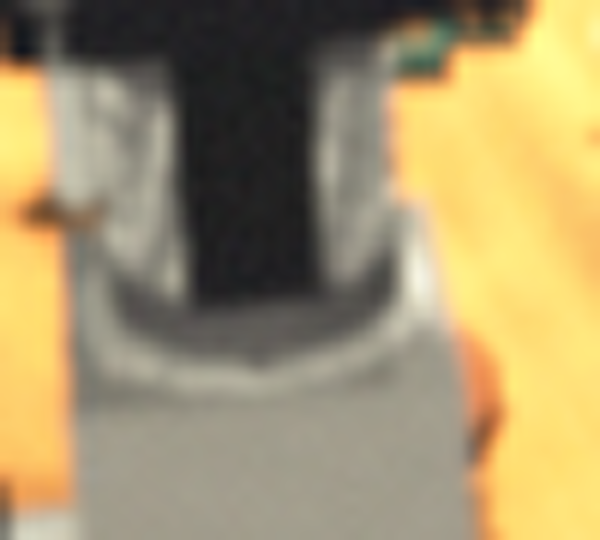

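View pics/top6c.png

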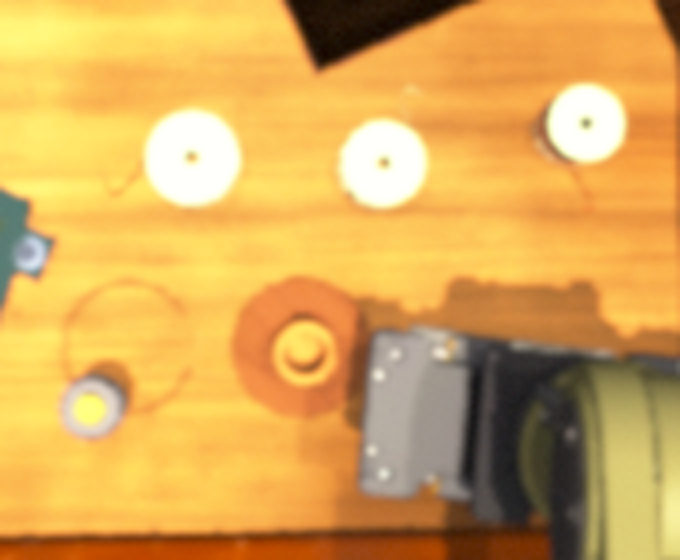

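```bash
python3 -c "
from bench import ctrl
print(ctrl.close_job())"
```

```text
the job is handed in; nothing more can be done
None
```

I pulled the middle-sized setter out of the wooden holder and lowered its stem into the chuck bore. I turned the collar until the keyways dropped over the pins, somewhere between 72° and 96° of turn. Then I pressed it home against the ejector and handed the job in at about 16.6 s, still gripping at 60 N and pushing down.

**Last checks:**
- **Height:** the TCP stopped at z = 0.1115 m, where 0.1117 m was expected. It was 7.7 mm below the resting height on the pins and did not move when I pushed harder, to about 30 N upward on the wrist.
- **Collar on the face:** in the side view the collar's lower edge sits at the row expected for z = 0.097 m, with no visible gap or pins.
- **Spools:** the top view shows all three unchanged.

**Not ideal:** a sideways force of about 11 N stayed on the wrist while holding. Shifting the commanded position sideways twice, 3.5 mm in all, did not clear it.

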